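Stack tube carriers on a rotator spindle in pattern order

TASK

Load the rotator stand: put the three tube carriers over its spindle, hub up and flat on one another, in the order of the small patterns on the white strip, with the carrier whose pattern lies next to the strip's dark stud at the bottom, and then put the black cap knob on the spindle on top of them. Do not knock the beaker over or push it out of its place.

Things in the scene. Friction and masses are not known exactly. Their poses are not given: they have to be found in the camera images.
- stand: Rotator stand, fixed to the bench: a blue round foot, 120 mm across and 12 mm high, with an upright steel spindle 12 mm in diameter in its middle, which rises to 74 mm above the bench, its last 10 mm tapering to 5 mm. Origin on the spindle's axis at the bench surface (underside of the foot), z up.
- carrier2: Loose grey plastic tube carrier with two arms in a straight line, lying flat on the bench. Round hub 40 mm in diameter and 18 mm high with an 18 mm through bore in its middle; from the hub's foot flat arms 5 mm thick reach out to 56 mm from the axis, each ending in a round clip ring 30 mm across. Weighs 50 to 100 g. Made to be taken from above by its hub, over the arms. Origin on the hub's axis at its underside, z up; x along one arm.
- carrier3: Loose grey plastic tube carrier with three arms at 120 degrees, lying flat on the bench. Round hub 40 mm in diameter and 18 mm high with an 18 mm through bore in its middle; from the hub's foot flat arms 5 mm thick reach out to 56 mm from the axis, each ending in a round clip ring 30 mm across. Weighs 50 to 100 g. Made to be taken from above by its hub, over the arms. Origin on the hub's axis at its underside, z up; x along one arm.
- carrier4: Loose grey plastic tube carrier with four arms in a cross, lying flat on the bench. Round hub 40 mm in diameter and 18 mm high with an 18 mm through bore in its middle; from the hub's foot flat arms 5 mm thick reach out to 56 mm from the axis, each ending in a round clip ring 30 mm across. Weighs 50 to 100 g. Made to be taken from above by its hub, over the arms. Origin on the hub's axis at its underside, z up; x along one arm.
- cap: Loose black ribbed cap knob, round, 40 mm in diameter (42 over the ribs) and 28 mm high, standing on the bench with its 18 mm bore (13 mm deep) downward; it goes over the spindle's tip. Weighs about 40 to 85 g. Origin on its axis at its underside, z up.
- strip: White pattern strip, fixed to the bench: a white plate 82 by 235 mm with a black border, 6 mm thick, with a dark round stud (28 mm across, with a thin pin, top 30 mm above the bench) at one end. Three small patterns lie on it in a row. Origin at the bench surface beneath the middle pattern; y along the strip towards the stud (the stud at y = +108 mm); the patterns lie at y = +60, 0 and -60 mm, z up.
- pattern2: Small grey pattern of the carrier with two arms in a straight line, half size (55 mm across, 6 mm high at its hub), fixed on the strip. It only shows the order and is not to be handled. Origin at the middle of its underside.
- pattern3: Small grey pattern of the carrier with three arms at 120 degrees, half size (55 mm across, 6 mm high at its hub), fixed on the strip. It only shows the order and is not to be handled. Origin at the middle of its underside.
- pattern4: Small grey pattern of the carrier with four arms in a cross, half size (55 mm across, 6 mm high at its hub), fixed on the strip. It only shows the order and is not to be handled. Origin at the middle of its underside.
- beaker: Loose clear beaker, 60 mm across and 70 mm high, standing among the parts; to be left standing. Origin at the centre of its underside, z up.
Mind the look-alikes: they are no part of the job. Several things have the shape of the carrier2; the one meant has the colours described above.

How it is judged:
At the end, for the whole second after the job is handed in: On the spindle, bottom up: carriers in the order of the patterns counted from the stud, then the cap, all released. Undersides 12, 30, 48, 66 mm above the bench within 3 mm; within 6 mm of the axis; tilt under 0.08 rad; at rest (((y of pattern2 in the frame of strip between 0.04 and 0.08 m and z of carrier2 in the frame of stand between 0.009 and 0.015 m and horizontal distance between carrier2 and stand below 0.006 m and angle between carrier2's own z axis and vertical below 0.08 rad and linear speed of carrier2 below 0.02 m/s) or (y of pattern2 in the frame of strip between -0.02 and 0.02 m and z of carrier2 in the frame of stand between 0.027 and 0.033 m and horizontal distance between carrier2 and stand below 0.006 m and angle between carrier2's own z axis and vertical below 0.08 rad and linear speed of carrier2 below 0.02 m/s) or (y of pattern2 in the frame of strip between -0.08 and -0.04 m and z of carrier2 in the frame of stand between 0.045 and 0.051 m and horizontal distance between carrier2 and stand below 0.006 m and angle between carrier2's own z axis and vertical below 0.08 rad and linear speed of carrier2 below 0.02 m/s)) and ((y of pattern3 in the frame of strip between 0.04 and 0.08 m and z of carrier3 in the frame of stand between 0.009 and 0.015 m and horizontal distance between carrier3 and stand below 0.006 m and angle between carrier3's own z axis and vertical below 0.08 rad and linear speed of carrier3 below 0.02 m/s) or (y of pattern3 in the frame of strip between -0.02 and 0.02 m and z of carrier3 in the frame of stand between 0.027 and 0.033 m and horizontal distance between carrier3 and stand below 0.006 m and angle between carrier3's own z axis and vertical below 0.08 rad and linear speed of carrier3 below 0.02 m/s) or (y of pattern3 in the frame of strip between -0.08 and -0.04 m and z of carrier3 in the frame of stand between 0.045 and 0.051 m and horizontal distance between carrier3 and stand below 0.006 m and angle between carrier3's own z axis and vertical below 0.08 rad and linear speed of carrier3 below 0.02 m/s)) and ((y of pattern4 in the frame of strip between 0.04 and 0.08 m and z of carrier4 in the frame of stand between 0.009 and 0.015 m and horizontal distance between carrier4 and stand below 0.006 m and angle between carrier4's own z axis and vertical below 0.08 rad and linear speed of carrier4 below 0.02 m/s) or (y of pattern4 in the frame of strip between -0.02 and 0.02 m and z of carrier4 in the frame of stand between 0.027 and 0.033 m and horizontal distance between carrier4 and stand below 0.006 m and angle between carrier4's own z axis and vertical below 0.08 rad and linear speed of carrier4 below 0.02 m/s) or (y of pattern4 in the frame of strip between -0.08 and -0.04 m and z of carrier4 in the frame of stand between 0.045 and 0.051 m and horizontal distance between carrier4 and stand below 0.006 m and angle between carrier4's own z axis and vertical below 0.08 rad and linear speed of carrier4 below 0.02 m/s)) and z of cap in the frame of stand between 0.063 and 0.069 m and horizontal distance between cap and stand below 0.006 m and angle between cap's own z axis and vertical below 0.08 rad and linear speed of cap below 0.02 m/s); the robot touches nothing.
It fails at once if the beaker is knocked over, or pushed more than 30 mm from its place (angle between beaker's own z axis and vertical above 0.5 rad or distance of beaker from where it was at the start of the episode above 0.03 m).
It also fails if it takes over 102 s, if anything falls off the work surface, if the arm or the gripper's body presses on something with over 40 N, if the wrist force passes 120 N, or if a joint passes its speed limit or range.

ROBOT

A 6-joint arm with a two-finger parallel gripper is mounted at the origin on the work surface. World frame = base frame: x ahead of the robot, y to its left, z up, the work surface at z = 0. Lengths are in m, angles in rad, forces in N, time in s.
With the tool pointing down it reaches from about 0.35 to 0.775 m from the base axis. Payload 7.3 kg.
Tool frame: the origin (TCP) lies at the very end of the fingers, on their centre line; the grasp point (between the pads) lies 19 mm behind it; z points along the fingers, x is the direction in which the jaws open and shut, and the axes are right-handed (so a half turn about z gives the same grasp; the last joint's range is limited). The gripper opens to 92 mm and grips with 3 to 60 N. Pads are 19 mm wide; open, the fingers measure 130 mm over their backs; the gripper's body (75 mm by 190 mm) begins 47 mm behind the grasp point.
Start: joints at [-1.464, 0.342, 1.524, -0, 1.275, -0.146], TCP at [0.131, -0.508, 0.227] pointing down, gripper open.
Joint ranges: [-2.53, 2.53], [-0.77, 2.02], [0.04, 2.7], [-1, 4.14], [0.28, 2.66], [-3.11, 3.11]. Speed limits (rad/s): [2.57, 2.57, 3.14, 3.14, 3.14, 3.14].

INTERFACE

Orientations are given as [roll, pitch, yaw] about the fixed x, y, z axes, in that order (R = Rz(yaw) Ry(pitch) Rx(roll)).
In Python, from cell import robot, read_camera, nets gives the robot as it stands. The module is installed in compiled form; this text tells all that it offers.
- The arm moves only by the tool carry_out, never from a script. Its arguments are lists of equal length, an entry for each row: "translation": the shift along the tool's x, y, z in m, a list of three; "turn": the turn, a rotation vector about the tool's x, y, z in rad, a list of three; "gripper": the gripper's target within -1 to 1 (shut at 1, half-way at 0, fully open at -1). A call has 1 to 10 rows; each row shifts and turns the commanded pose from where the row before left it, along the tool's axes as they then stand; what a row does not reach is not made up. A row lasts 1/10 s, in which the tool goes at most 50 mm and 8.59 degrees, less where a joint would pass 70% of its speed; a pose out of reach is approached as far as the arm can. A call with a gripper value outside its range is refused whole. The fingers move at their own pace and stop on an object; "squeeze" is the grip in N (left out, the last holds). Time passes only in rows, so rows that do not move let the fingers close. It gives the time, the measured TCP pose, the force and the opening at its end, in the units of the state.
- robot.observe(): the state, without advancing time (a new reading comes with each control period).
- read_camera(name): name is "side" or "top"; returns a dict with "img" (420x560x3 uint8, red, green, blue), "fx", "fy", "cx", "cy" (pixels), "world_from_camera" (4x4, takes a point from camera to world coordinates). Camera axes: x right, y down, z forward; pixel columns grow to the right and rows downward; lengths in m; the calibration is good to about 2 mm. A picture is of the moment at which its call begins. There is no depth.
- robot.hand_in(): hands the job in, once; it reports no verdict.
Trained networks look in a picture, given as the dict that the camera call returned (one of the last four; its "shot" number tells which), for a name from the list of things; names that differ only in an ending like _2 or _b are one class to them, and where a whole thing is asked for, a point or a joint stands for the part that bears it (a point fixed in the world has none). Each returns a list of dicts, best first, with "score" (0 to 1); they miss things now and then, are a little off and sometimes report something else, mostly with a low value. They report only what shows in the picture. A call takes as long as a camera call. They do not tell look-alikes from the thing itself.
- nets.regions_of(picture, name): "region" (420x560 bool, what is visible of it) and "pixel" ([column, row] in pixels, amid what is visible of it).
- nets.tip_of(picture, name): "pixel" ([column, row] in pixels: a listed point, or the origin of a listed thing).
The state is a dict: "time": time; "qpos": joint angles; "qvel": joint speeds; "joint_efforts": joint torques, N m; "tool_pos": TCP position; "tool_rot": TCP orientation; "contact_force": force on the tool from outside, world axes, zero at the start; "torque": the same for the moment, N m; "opening": finger opening in m.
Only numpy, scipy, OpenCV 4.12 (cv2) and the standard library are available. Lean on these libraries where they do the work, as an engineer would, in place of code of your own. Each camera call takes 0.05 s, during which the arm holds its last target. There are 200 camera calls.

## Working session

There is one attempt and no reset: what is moved stays moved. The work goes in short steps, Python scripts to look and compute and a tool call to move; the robot and the scene stay as the last step left them, time stands still between calls to the robot, and variables do not carry over. Pictures are saved under pics/ and viewed, about 12 in all and at most 16, crops included, and the job is handed in when it is done.

Besides the shell and the picture viewer there is one more tool, called after ">>>" as a command line: name --argument value ..., lists and objects as JSON in quotes. carry_out: Moves the arm, as the interface text tells. Its arguments: {"type":"object","properties":{"translation":{"type":"array","items":{"type":"array","items":{"type":"number"}}},"turn":{"type":"array","items":{"type":"array","items":{"type":"number"}}},"gripper":{"type":"array","items":{"type":"number"}},"squeeze":{"type":"number"}},"required":["translation","turn","gripper"]}

```bash
mkdir -p pics; cat > h.py <<'E'
import numpy as np, cv2
from cell import robot, read_camera, nets
def save(p,n,crop=None,s=1):
    im=p["img"][:,:,::-1]
    if crop: c0,r0,c1,r1=crop; im=im[r0:r1,c0:c1]
    cv2.imwrite(f"pics/{n}.png",cv2.resize(im,None,fx=s,fy=s,interpolation=cv2.INTER_CUBIC))
def toworld(p,px,z):
    T=np.array(p["world_from_camera"]); d=T[:3,:3]@np.array([(px[0]-p["cx"])/p["fx"],(px[1]-p["cy"])/p["fy"],1]); o=T[:3,3]
    return o+d*(z-o[2])/d[2]
def topix(p,X):
    T=np.array(p["world_from_camera"]); c=T[:3,:3].T@(np.array(X)-T[:3,3]); return [p["cx"]+p["fx"]*c[0]/c[2],p["cy"]+p["fy"]*c[1]/c[2]]
E
python3 - <<'E'
from h import *
print(robot.observe())
for n in("top","side"):
    p=read_camera(n); save(p,n+"0",s=1.4); print(n,np.round(p["world_from_camera"],3).tolist(),p["fx"])
    for k in("stand","carrier2","carrier3","carrier4","cap","strip","pattern2","pattern3","pattern4","beaker"):
        print(k,[(round(d["score"],2),np.round(d["pixel"]).tolist(),np.round(toworld(p,d["pixel"],0),3)[:2].tolist()) for d in nets.tip_of(p,k)[:5]])
E
```

```text
{'time': 0.0, 'qpos': array([-1.46397894e+00,  3.42728583e-01,  1.52501396e+00,  1.91687041e-05,
        1.27539191e+00, -1.46012035e-01]), 'qvel': array([ 0.00221538,  0.00132254, -0.00132827, -0.00065275, -0.00199882,
       -0.00100571]), 'joint_efforts': array([-1.74886478e-03, -4.31247389e+01, -2.44218242e+01,  7.16342381e-02,
        5.59303060e-02, -1.20354375e-04]), 'tool_pos': array([ 0.13130352, -0.50789886,  0.22604299]), 'tool_rot': array([-3.14135020e+00,  1.52272391e-03, -1.31797232e+00]), 'contact_force': array([ 0.13684792, -0.50772482,  0.48069444]), 'torque': array([-0.03564421, -0.04644701,  0.01902645]), 'opening': 0.09171557415730822}
top [[-0.006, -0.987, 0.161, 0.336], [-1.0, 0.008, 0.01, -0.08], [-0.012, -0.161, -0.987, 0.944], [0.0, 0.0, 0.0, 1.0]] 403.9994516613716
stand [(0.82, [392.0, 168.0], [0.604, -0.334])]
carrier2 [(0.93, [290.0, 229.0], [0.458, -0.086]), (0.87, [450.0, 261.0], [0.38, -0.454]), (0.81, [386.0, 301.0], [0.29, -0.302]), (0.7, [212.0, 237.0], [0.441, 0.098]), (0.67, [324.0, 290.0], [0.315, -0.162])]
carrier3 [(0.93, [290.0, 229.0], [0.458
[... 1615 characters left out ...]
316]), (0.7, [335.0, 206.0], [0.319, -0.16]), (0.59, [315.0, 163.0], [0.38, -0.43]), (0.55, [283.0, 221.0], [0.465, -0.076])]
cap [(0.67, [207.0, 334.0], [0.584, 0.311])]
strip [(0.84, [212.0, 231.0], [0.65, -0.021])]
pattern2 [(0.51, [215.0, 230.0], [0.643, -0.027]), (0.48, [214.0, 218.0], [0.659, -0.081]), (0.48, [211.0, 242.0], [0.641, 0.027])]
pattern3 [(0.51, [215.0, 230.0], [0.643, -0.027]), (0.48, [214.0, 218.0], [0.659, -0.081]), (0.48, [211.0, 242.0], [0.641, 0.027])]
pattern4 [(0.51, [215.0, 230.0], [0.643, -0.027]), (0.48, [214.0, 218.0], [0.659, -0.081]), (0.48, [211.0, 242.0], [0.641, 0.027])]
beaker [(0.94, [296.0, 338.0], [0.41, 0.31]), (0.16, [214.0, 219.0], [0.655, -0.074])]
```

View pics/top0.png

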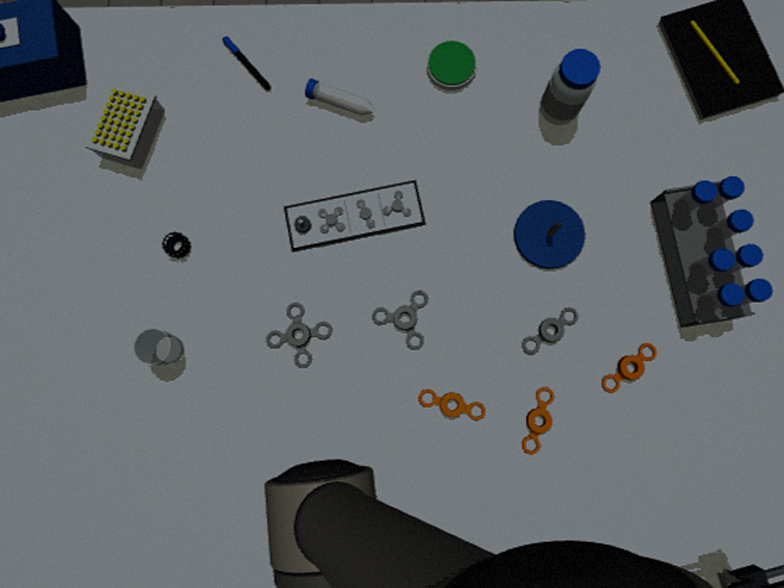

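View pics/side0.png

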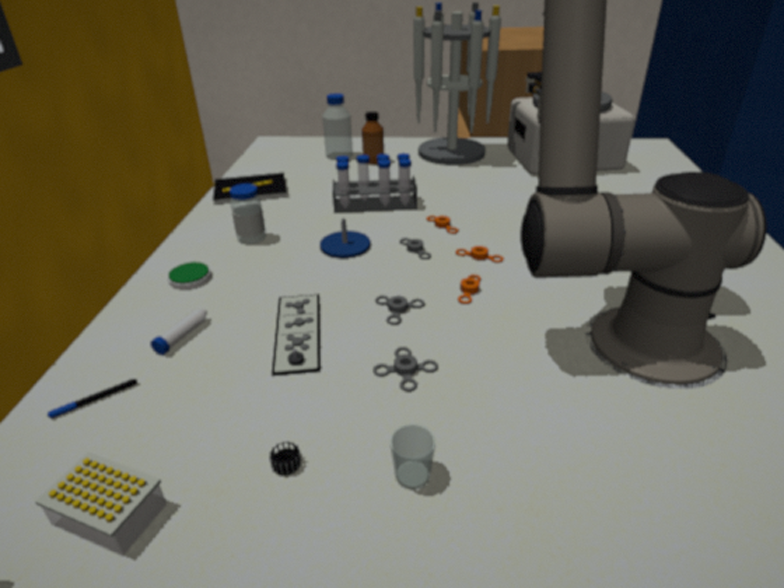

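```bash
python3 - <<'E'
from h import *
p=read_camera("top"); save(p,"strip",(200,120,330,200),6)
E
```

```text
(no output)
```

View pics/strip.png

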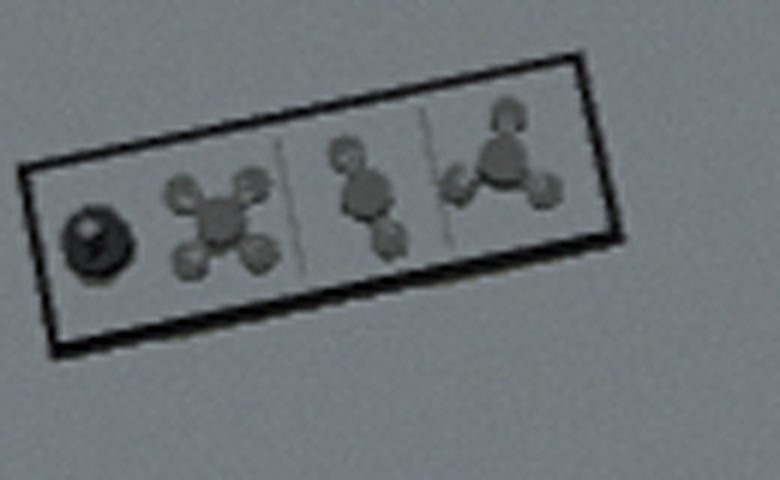

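The strip shows the stud on the left, then the 4-arm pattern, the 2-arm and the 3-arm. So the order from the bottom is carrier4, carrier2 (the grey one at top pixel ~(394,235)), carrier3, then the cap. Next I'll measure positions with both cameras.

```bash
cat >> h.py <<'E'
def cen(m): r,c=np.nonzero(m); return np.array([c.mean(),r.mean()])
def near(p,name,xy,z,meas):
    ds=meas(p,name); return min(ds,key=lambda d:np.hypot(*(toworld(p,d["pixel"],z)[:2]-xy))) if ds else None
def plan(x,y,z,yaw=None):
    s=robot.observe(); P=s["tool_pos"]; a=s["tool_rot"][2]; d=np.array([x,y,z])-P
    c,q=np.cos(a),np.sin(a); t=np.array([c*d[0]+q*d[1], q*d[0]-c*d[1], -d[2]])
    print("tool shift",np.round(t,4),"turn z",None if yaw is None else round(-(yaw-a),3),"yaw now",round(a,3),"pos",P.round(4))
E
python3 - <<'E'
from h import *
g=dict(carrier4=(.441,.098,.006),carrier2=(.455,-.325,.006),carrier3=(.46,-.085,.006),cap=(.575,.303,.014),beaker=(.41,.31,.03))
for n in("top","side"):
    p=read_camera(n)
    for k,(x,y,z) in g.items():
        r=near(p,k,(x,y),z,nets.regions_of); t=near(p,k,(x,y),0,nets.tip_of)
        m=r["region"]; w=toworld(p,cen(m),z)
        ys,xs=np.nonzero(m); W=np.array([toworld(p,q,z)[:2] for q in zip(xs,ys)])-w[:2]
        rr=np.hypot(*W.T); a=np.degrees(np.arctan2(W[:,1],W[:,0]))[rr>.045]
        N=int(k[-1]) if k[-1].isdigit() else 1
        ang=np.degrees(np.angle(np.exp(1j*N*np.radians(a)).mean()))/N if len(a) else None
        print(n,k,m.sum(),w[:2].round(4),"tip",toworld(p,t["pixel"],0)[:2].round(4),"rmax",rr.max().round(3),"arm",ang)
    im=p["img"].astype(int); m=(im[:,:,2]>im[:,:,0]*2+25)
    c=np.array(topix(p,(.60,-.325,.012))); yy,xx=np.mgrid[:420,:560]; m&=np.hypot(xx-c[0],yy-c[1])<45
    cnt=max(cv2.findContours(m.astype(np.uint8),cv2.RETR_EXTERNAL,cv2.CHAIN_APPROX_NONE)[0],key=len)
    e=cv2.fitEllipse(cv2.convexHull(cnt)); w=toworld(p,e[0],.011); print(n,"foot",e,w.round(4))
    save(p,n+"st",(int(c[0]-45),int(c[1]-45),int(c[0]+45),int(c[1]+45)),6); print("tip would be",topix(p,(*w[:2],.074)),"crop org",c.astype(int)-45)
E
```

```text
top carrier4 438 [0.4319 0.0965] tip [ 0.462  -0.0818] rmax 0.055 arm 14.577440574529584
top carrier2 413 [ 0.4412 -0.3306] tip [ 0.4389 -0.3264] rmax 0.06 arm -50.18106482460679
top carrier3 333 [ 0.4589 -0.0818] tip [ 0.462  -0.0818] rmax 0.052 arm -38.76238905614853
top cap 293 [0.5901 0.3032] tip [0.5889 0.3025] rmax 0.025 arm None
top beaker 755 [0.4143 0.3192] tip [0.4136 0.3165] rmax 0.044 arm None
top foot ((392.12615966796875, 166.79226684570312), (47.636051177978516, 49.469417572021484), 108.15841674804688) [ 0.6035 -0.3299  0.011 ]
tip would be [np.float64(399.33470112416114), np.float64(158.86694529743235)] crop org [345 123]
side carrier4 548 [0.4333 0.1033] tip [0.4328 0.0972] rmax 0.058 arm 10.52183010658132
side carrier2 160 [ 0.4388 -0.3187] tip [ 0.4379 -0.3118] rmax 0.055 arm -58.71968524456977
side carrier3 327 [ 0.458  -0.0752] tip [ 0.4594 -0.0765] rmax 0.058 arm -36.81639293999047
side cap 366 [0.5885 0.3127] tip [0.5854 0.3169] rmax 0.029 arm None
side beaker 1236 [0.4134 0.3056] tip [0.4109 0.314 ] rmax 0.055 arm -93.03112755200296
side foot ((246.13246154785156, 174.22442626953125), (16.65047836303711, 33.66987609863281), 86.43057250976562) [ 0.6028 -0.3193  0.011 ]
tip would be [np.float64(244.81530043137437), np.float64(156.78568119512843)] crop org [202 128]
```

```bash
cat >> h.py <<'E'
from scipy.optimize import minimize
def circ(p,x,y,z,r,S,o):
    t=np.linspace(0,2*np.pi,40); return np.array([(np.array(topix(p,(x+r*np.cos(a),y+r*np.sin(a),z)))-o)*S+S/2-.5 for a in t]).round().astype(np.int32)
def render(p,k,v,o,n,S=6):
    x,y,th=v[:3]; z0=v[3] if len(v)>3 else 0; M=np.zeros((n*S,n*S),np.uint8); f=lambda P,c:cv2.fillPoly(M,[P],c)
    C=lambda dx,dy,z,r:circ(p,x+dx,y+dy,z0+z,r,S,o)
    if k=="foot": f(C(0,0,.012,.06),255)
    elif k=="cap": f(cv2.convexHull(np.vstack([C(0,0,0,.021),C(0,0,.028,.021)])),255)
    else:
        N=int(k[-1])
        for i in range(N):
            a=th+2*np.pi*i/N; c,s=np.cos(a),np.sin(a)
            f(np.array([(np.array(topix(p,(x+r*c-w*s,y+r*s+w*c,z0+.005)))-o)*S for r,w in((0,-.005),(.03,-.005),(.03,.005),(0,.005))]).astype(np.int32),255)
            f(C(.041*c,.041*s,.005,.015),255); f(C(.041*c,.041*s,.003,.010),0)
        f(cv2.convexHull(np.vstack([C(0,0,0,.02),C(0,0,.018,.02)])),255)
    return cv2.resize(M,(n,n),interpolation=cv2.INTER_AREA)/255.
def fit(p,k,v,n=64,blur=.8):
    o=np.array(topix(p,(v[0],v[1],.01))).astype(int)-n//2
    im=p["img"][o[1]:o[1]+n,o[0]:o[0]+n].astype(float)
    D=im.mean(2) if k!="foot" else im[:,:,0]; bg=np.median(D); D=np.clip(bg-D,0,45)
    D=cv2.GaussianBlur(D,(0,0),.5)
    def cost(u):
        w=list(v); w[0]+=u[0]/1e3; w[1]+=u[1]/1e3
        if len(u)>2: w[2]+=u[2]/50
        R=cv2.GaussianBlur(render(p,k,w,o,n),(0,0),blur); return -np.corrcoef(R.ravel(),D.ravel())[0,1]
    best=min((minimize(cost,u0,method="Nelder-Mead",options=dict(initial_simplex=np.array(u0)+4*np.vstack([np.zeros(len(u0)),np.eye(len(u0))]),xatol=.05,fatol=1e-5)) for u0 in ([[0,0],[3,3]] if k in("foot","cap") else [[0,0,0],[3,3,4],[-3,3,-4]])),key=lambda r:r.fun)
    u=best.x; w=list(v); w[0]+=u[0]/1e3; w[1]+=u[1]/1e3
    if len(u)>2: w[2]+=u[2]/50
    return np.array(w),-best.fun,o
E
python3 - <<'E'
from h import *
g=dict(carrier4=(.432,.097,.2),carrier2=(.44,-.325,-.9),carrier3=(.46,-.08,-.66),cap=(.59,.305,0),foot=(.603,-.325,0))
tiles=[]
for n in("top","side"):
    p=read_camera(n)
    for k,v in g.items():
        w,c,o=fit(p,k,v); print(n,k,w.round(4),round(c,3))
        N=64; t=cv2.resize(p["img"][o[1]:o[1]+N,o[0]:o[0]+N][:,:,::-1],None,fx=2.4,fy=2.4,interpolation=cv2.INTER_CUBIC)
        R=(cv2.resize(render(p,k,w,o,N),t.shape[:2])>.5).astype(np.uint8)
        cv2.drawContours(t,cv2.findContours(R,cv2.RETR_LIST,cv2.CHAIN_APPROX_NONE)[0],-1,(0,255,0),1); tiles.append(t)
cv2.imwrite("pics/fit.png",np.vstack([np.hstack(tiles[:5]),np.hstack(tiles[5:])]))
E
```

```text
top carrier4 [0.4348 0.0937 0.1779] 0.928
top carrier2 [ 0.4386 -0.3242 -0.9384] 0.936
top carrier3 [ 0.4608 -0.083  -0.635 ] 0.924
top cap [0.5868 0.3031 0.    ] 0.956
top foot [ 0.6024 -0.3291  0.    ] 0.993
side carrier4 [0.4352 0.0992 0.1703] 0.883
side carrier2 [ 0.4388 -0.3194 -0.9614] 0.431
side carrier3 [ 0.4617 -0.077  -0.6299] 0.894
side cap [0.5879 0.3096 0.    ] 0.965
side foot [ 0.6019 -0.3165  0.    ] 0.648
```

View pics/fit.png

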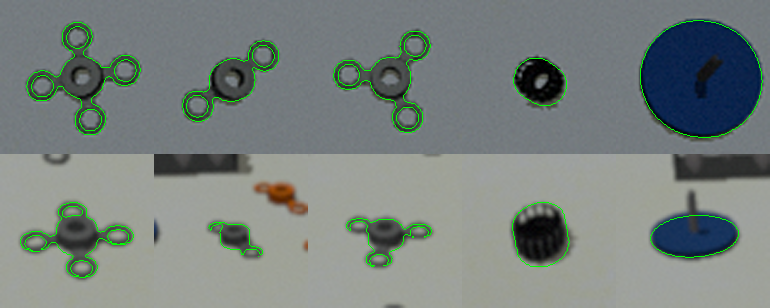

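The model fits are tight, and the order is confirmed. The two cameras differ by about 6 mm in y, so I'll calibrate them against the robot once a part is in the gripper.

```bash
python3 -c "
from h import *
plan(.42,-.30,.2)
plan(.435,.0965,.15,-.611)"
```

```text
tool shift [-0.1295 -0.3316  0.0267] turn z None yaw now -1.318 pos [ 0.1314 -0.5083  0.2267]
tool shift [-0.5096 -0.4453  0.0767] turn z -0.707 yaw now -1.318 pos [ 0.1314 -0.5083  0.2267]
```

>>> carry_out --translation '[[-0.016, -0.0415, 0.003], [-0.016, -0.0415, 0.003], [-0.016, -0.0415, 0.003], [-0.016, -0.0415, 0.003], [-0.016, -0.0415, 0.003], [-0.016, -0.0415, 0.003], [-0.016, -0.0415, 0.003], [-0.016, -0.0415, 0.003]]' --turn '[[0, 0, 0], [0, 0, 0], [0, 0, 0], [0, 0, 0], [0, 0, 0], [0, 0, 0], [0, 0, 0], [0, 0, 0]]' --gripper '[-1, -1, -1, -1, -1, -1, -1, -1]'

```text
time: 3.15
tool_pos: [0.4221, -0.3001, 0.2028]
tool_rot: [-3.141, -0.001, -1.318]
contact_force: [-0.1, -0.9, -0.2]
opening: 0.0916
```

>>> carry_out --translation '[[-0.038, -0.0115, 0.005], [-0.038, -0.0115, 0.005], [-0.038, -0.0115, 0.005], [-0.038, -0.0115, 0.005], [-0.038, -0.0115, 0.005], [-0.038, -0.0115, 0.005], [-0.038, -0.0115, 0.005], [-0.038, -0.0115, 0.005], [-0.038, -0.0115, 0.005], [-0.038, -0.0115, 0.005]]' --turn '[[0, 0, 0], [0, 0, 0], [0, 0, 0], [0, 0, 0], [0, 0, 0], [0, 0, 0], [0, 0, 0], [0, 0, 0], [0, 0, 0], [0, 0, 0]]' --gripper '[-1, -1, -1, -1, -1, -1, -1, -1, -1, -1]'

```text
time: 4.15
tool_pos: [0.437, 0.097, 0.1527]
tool_rot: [-3.141, -0.0, -1.318]
contact_force: [0.1, -0.7, 0.5]
opening: 0.0917
```

>>> carry_out --translation '[[0, 0, 0], [0, 0, 0], [0, 0, 0], [0, 0, 0], [0, 0, 0], [0, 0, 0], [0, 0, 0]]' --turn '[[0, 0, -0.141], [0, 0, -0.141], [0, 0, -0.141], [0, 0, -0.141], [0, 0, -0.141], [0, 0, 0], [0, 0, 0]]' --gripper '[-1, -1, -1, -1, -1, -1, -1]'

```text
time: 4.85
tool_pos: [0.4371, 0.0953, 0.1528]
tool_rot: [-3.142, -0.0, -0.617]
contact_force: [0.1, 0.5, -0.0]
opening: 0.0917
```

```bash
python3 -c "
from h import *
plan(.435,.0965,.008,-.611)
p=read_camera('side'); save(p,'a',(200,150,400,300),3.5)"
```

```text
tool shift [-0.0024  0.0003  0.1448] turn z -0.006 yaw now -0.617 pos [0.4371 0.0953 0.1528]
```

View pics/a.png

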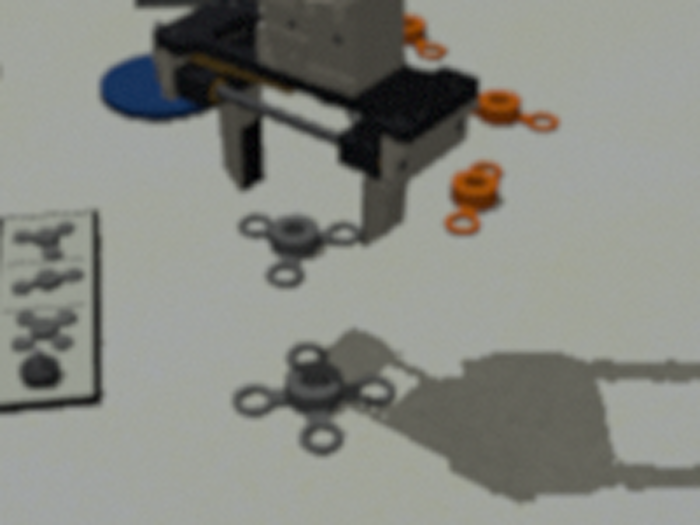

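The gripper is open above the 4-arm carrier (crop ~(315,390)), with its fingers straddling the hub. I'll descend and grip.

>>> carry_out --translation '[[-0.002, 0, 0.04], [0, 0, 0.04], [0, 0, 0.035], [0, 0, 0.02], [0, 0, 0.0095], [0, 0, 0], [0, 0, 0]]' --turn '[[0, 0, 0], [0, 0, 0], [0, 0, 0], [0, 0, 0], [0, 0, 0], [0, 0, 0], [0, 0, 0]]' --gripper '[-1, -1, -1, -1, -1, -1, -1]' --squeeze 15

```text
time: 5.6
tool_pos: [0.4361, 0.0965, 0.0089]
tool_rot: [-3.141, -0.001, -0.614]
contact_force: [-0.8, -0.4, 0.6]
opening: 0.0918
```

>>> carry_out --translation '[[0, 0, 0], [0, 0, 0], [0, 0, 0], [0, 0, 0], [0, 0, 0], [0, 0, 0], [0, 0, 0], [0, 0, 0]]' --turn '[[0, 0, 0], [0, 0, 0], [0, 0, 0], [0, 0, 0], [0, 0, 0], [0, 0, 0], [0, 0, 0], [0, 0, 0]]' --gripper '[1, 1, 1, 1, 1, 1, 1, 1]'

```text
time: 6.4
tool_pos: [0.4355, 0.0964, 0.0082]
tool_rot: [3.142, -0.0, -0.613]
contact_force: [-0.9, -0.3, 1.0]
opening: 0.0398
```

>>> carry_out --translation '[[0, 0, -0.02], [0, 0, -0.04], [0, 0, -0.04], [0, 0, -0.04], [0, 0, 0]]' --turn '[[0, 0, 0], [0, 0, 0], [0, 0, 0], [0, 0, 0], [0, 0, 0]]' --gripper '[1, 1, 1, 1, 1]'

```text
time: 6.9
tool_pos: [0.4384, 0.0967, 0.1528]
tool_rot: [-3.136, -0.008, -0.613]
contact_force: [0.1, 0.5, -2.3]
opening: 0.0394
```

```bash
python3 -c "
from h import *
plan(.6022,-.326,.15)"
```

```text
tool shift [0.3771 0.2515 0.0028] turn z None yaw now -0.613 pos [0.4384 0.0967 0.1528]
```

>>> carry_out --translation '[[0.0377, 0.0251, 0], [0.0377, 0.0251, 0], [0.0377, 0.0251, 0], [0.0377, 0.0251, 0], [0.0377, 0.0251, 0], [0.0377, 0.0251, 0], [0.0377, 0.0251, 0], [0.0377, 0.0251, 0], [0.0377, 0.0251, 0], [0.0377, 0.0251, 0]]' --turn '[[0, 0, 0], [0, 0, 0], [0, 0, 0], [0, 0, 0], [0, 0, 0], [0, 0, 0], [0, 0, 0], [0, 0, 0], [0, 0, 0], [0, 0, 0]]' --gripper '[1, 1, 1, 1, 1, 1, 1, 1, 1, 1]'

```text
time: 7.9
tool_pos: [0.5993, -0.3272, 0.1467]
tool_rot: [-3.142, 0.002, -0.613]
contact_force: [0.6, 0.2, -1.6]
opening: 0.0393
```

>>> carry_out --translation '[[0, 0, 0], [0, 0, 0], [0, 0, 0]]' --turn '[[0, 0, 0], [0, 0, 0], [0, 0, 0]]' --gripper '[1, 1, 1]'

```text
time: 8.2
tool_pos: [0.5988, -0.3245, 0.1472]
tool_rot: [-3.141, 0.002, -0.612]
contact_force: [0.2, 0.9, -1.5]
opening: 0.0394
```

```bash
python3 - <<'E'
from h import *
plan(.6022,-.326,.15)
t=read_camera("top"); s=read_camera("side")
save(t,"b1",(340,80,460,220),4); save(s,"b2",(170,80,310,220),4)
a=cv2.imread("pics/b1.png");b=cv2.imread("pics/b2.png");h=min(a.shape[0],b.shape[0])
cv2.imwrite("pics/b.png",cv2.resize(np.hstack([a[:h],b[:h]]),None,fx=.7,fy=.7))
P=robot.observe()["tool_pos"]; print("tcp px top",topix(t,P),"side",topix(s,P))
E
```

```text
tool shift [ 0.0036 -0.0007 -0.0028] turn z None yaw now -0.612 pos [ 0.5988 -0.3245  0.1472]
tcp px top [np.float64(406.5424489248605), np.float64(150.02853584909576)] side [np.float64(244.57042165904608), np.float64(134.35644452613238)]
```

View pics/b.png

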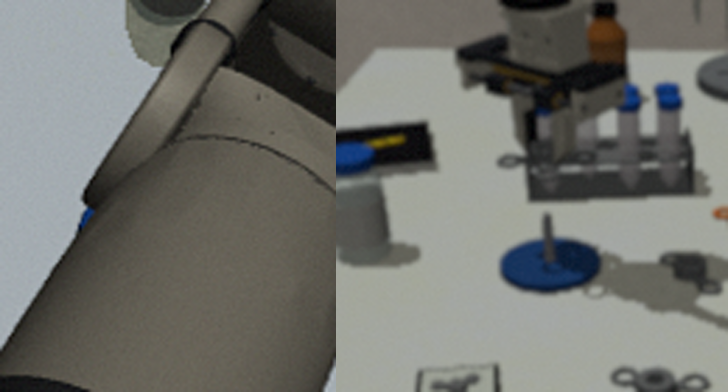

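The top camera can't see the stand because the arm is in the way. The side view shows the carrier hanging level above the spindle (crop ~(547,155) over the spindle at ~(547,215)). I'll lower in small steps and watch the force.

>>> carry_out --translation '[[0.0045, 0.0, 0.02], [0, 0, 0.025], [0, 0, 0], [0, 0, 0], [0, 0, 0]]' --turn '[[0, 0, 0], [0, 0, 0], [0, 0, 0], [0, 0, 0], [0, 0, 0]]' --gripper '[1, 1, 1, 1, 1]'

```text
time: 8.8
tool_pos: [0.6038, -0.3284, 0.1051]
tool_rot: [3.142, -0.003, -0.612]
contact_force: [0.0, -0.2, -1.2]
opening: 0.0393
```

```bash
python3 - <<'E'
from h import *
plan(.6025,-.327,.08)
s=read_camera("side"); save(s,"c",(200,110,300,200),7)
E
```

```text
tool shift [-0.0019 -0.0003  0.0251] turn z None yaw now -0.612 pos [ 0.6038 -0.3284  0.1051]
```

View pics/c.png

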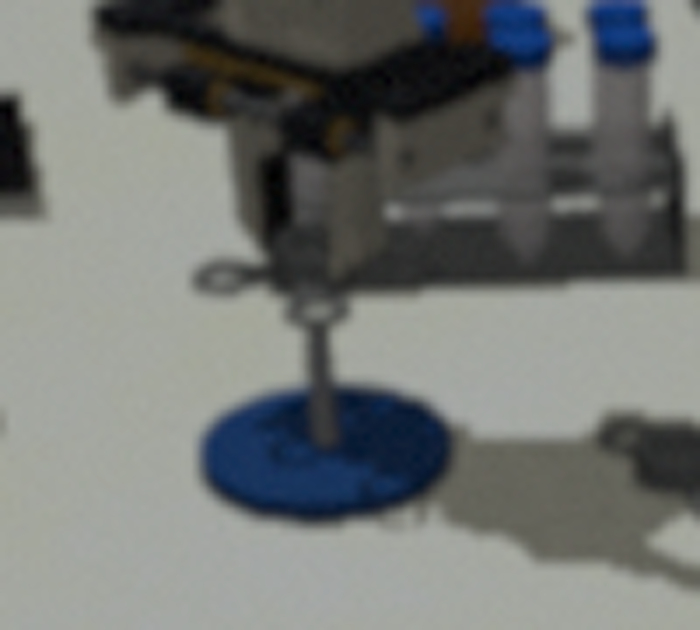

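The hub (crop x~313) lines up with the spindle (x~316). I'll lower it over the tip.

>>> carry_out --translation '[[-0.001, 0, 0.01], [0, 0, 0.01], [0, 0, 0.01], [0, 0, 0]]' --turn '[[0, 0, 0], [0, 0, 0], [0, 0, 0], [0, 0, 0]]' --gripper '[1, 1, 1, 1]'

```text
time: 9.25
tool_pos: [0.6023, -0.3279, 0.071]
tool_rot: [-3.142, 0.0, -0.613]
contact_force: [2.5, -2.4, -3.3]
opening: 0.0393
```

>>> carry_out --translation '[[0, 0, 0.01], [0, 0, 0.01], [0, 0, 0]]' --turn '[[0, 0, 0], [0, 0, 0], [0, 0, 0]]' --gripper '[1, 1, 1]'

```text
time: 9.55
tool_pos: [0.6026, -0.3279, 0.0515]
tool_rot: [-3.141, -0.001, -0.613]
contact_force: [4.4, -1.7, -4.0]
opening: 0.0395
```

>>> carry_out --translation '[[0.0018, 0, 0], [0, 0, 0.01], [0, 0, 0.01], [0, 0, 0]]' --turn '[[0, 0, 0], [0, 0, 0], [0, 0, 0], [0, 0, 0]]' --gripper '[1, 1, 1, 1]'

```text
time: 9.95
tool_pos: [0.6028, -0.3282, 0.0308]
tool_rot: [3.142, 0.003, -0.613]
contact_force: [0.3, -0.5, -0.3]
opening: 0.0393
```

>>> carry_out --translation '[[0, 0, 0.006], [0, 0, 0.004], [0, 0, 0]]' --turn '[[0, 0, 0], [0, 0, 0], [0, 0, 0]]' --gripper '[1, 1, 1]'

```text
time: 10.25
tool_pos: [0.6032, -0.3284, 0.0223]
tool_rot: [3.141, 0.002, -0.613]
contact_force: [0.1, -0.0, -1.0]
opening: 0.0393
```

>>> carry_out --translation '[[0, 0, 0.002], [0, 0, 0], [0, 0, 0], [0, 0, 0], [0, 0, 0], [0, 0, 0]]' --turn '[[0, 0, 0], [0, 0, 0], [0, 0, 0], [0, 0, 0], [0, 0, 0], [0, 0, 0]]' --gripper '[1, 1, -1, -1, -1, -1]'

```text
time: 10.85
tool_pos: [0.6038, -0.3289, 0.0214]
tool_rot: [3.142, -0.0, -0.613]
contact_force: [-0.1, 0.1, 0.6]
opening: 0.067
```

>>> carry_out --translation '[[0, 0, 0], [0, 0, 0], [0, 0, -0.03], [0, 0, -0.05], [0, 0, -0.05], [0, 0, 0]]' --turn '[[0, 0, 0], [0, 0, 0], [0, 0, 0], [0, 0, 0], [0, 0, 0], [0, 0, 0]]' --gripper '[-1, -1, -1, -1, -1, -1]'

```text
time: 11.45
tool_pos: [0.6071, -0.331, 0.1604]
tool_rot: [-3.142, -0.015, -0.613]
contact_force: [0.8, -0.7, -0.3]
opening: 0.0919
```

```bash
python3 - <<'E'
from h import *
plan(.4386,-.3225,.13,-.945+1.571)
E
```

```text
tool shift [-0.1427  0.09    0.0304] turn z -1.239 yaw now -0.613 pos [ 0.6071 -0.331   0.1604]
```

>>> carry_out --translation '[[-0.0357, 0.0225, 0.002], [-0.0357, 0.0225, 0.002], [-0.0357, 0.0225, 0.002], [-0.0357, 0.0225, 0.002], [0, 0, 0], [0, 0, 0], [0, 0, 0], [0, 0, 0], [0, 0, 0]]' --turn '[[0, 0, 0], [0, 0, 0], [0, 0, 0], [0, 0, 0], [0, 0, -0.138], [0, 0, -0.138], [0, 0, -0.138], [0, 0, -0.138], [0, 0, -0.138]]' --gripper '[-1, -1, -1, -1, -1, -1, -1, -1, -1]'

```text
time: 12.35
tool_pos: [0.4351, -0.3203, 0.1433]
tool_rot: [3.141, -0.0, 0.083]
contact_force: [-1.1, -0.8, -1.2]
opening: 0.0918
```

>>> carry_out --translation '[[0, 0, 0], [0, 0, 0], [0, 0, 0], [0, 0, 0], [0, 0, 0], [0, 0, 0]]' --turn '[[0, 0, -0.138], [0, 0, -0.138], [0, 0, -0.138], [0, 0, -0.138], [0, 0, 0], [0, 0, 0]]' --gripper '[-1, -1, -1, -1, -1, -1]'

```text
time: 12.95
tool_pos: [0.4351, -0.3202, 0.1432]
tool_rot: [3.141, -0.0, 0.625]
contact_force: [0.2, -0.5, 0.2]
opening: 0.0921
```

```bash
python3 - <<'E'
from h import *
plan(.4386,-.3225,.0085,-.945+1.571)
t=read_camera("top"); s=read_camera("side")
a=t["img"][120:220,340:460,::-1]; b=s["img"][110:210,190:310,::-1]
cv2.imwrite("pics/d.png",cv2.resize(np.hstack([a,b]),None,fx=3.3,fy=3.3,interpolation=cv2.INTER_CUBIC))
for x in(0,.012): print(topix(t,(.6022,-.329,x)))
try:print(fit(t,"carrier4",(.602,-.328,-.436,.012))[:2])
except Exception as e: print(e)
E
```

```text
tool shift [0.0015 0.0039 0.1347] turn z -0.001 yaw now 0.625 pos [ 0.4351 -0.3202  0.1432]
[np.float64(390.59618809156916), np.float64(168.59965142225286)]
[np.float64(391.8631230001939), np.float64(167.20828481043517)]
(array([ 0.5496136 , -0.34977819,  0.24104885,  0.012     ]), np.float64(0.5628053738639659))
```

View pics/d.png

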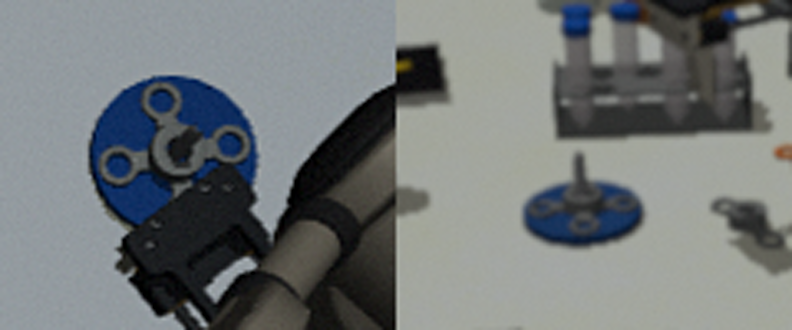

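Carrier4 sits flat on the foot, and the robot's own reading on the spindle agrees with the top camera to within about 1 mm. Next is carrier2, going by the top fit.

>>> carry_out --translation '[[0.001, 0.005, 0.04], [0, 0, 0.04], [0, 0, 0.035], [0, 0, 0.015], [0, 0, 0.005], [0, 0, 0], [0, 0, 0]]' --turn '[[0, 0, 0], [0, 0, 0], [0, 0, 0], [0, 0, 0], [0, 0, 0], [0, 0, 0], [0, 0, 0]]' --gripper '[-1, -1, -1, -1, -1, -1, -1]'

```text
time: 13.75
tool_pos: [0.4395, -0.3243, 0.0093]
tool_rot: [3.14, -0.0, 0.628]
contact_force: [0.2, 0.1, 0.1]
opening: 0.092
```

>>> carry_out --translation '[[0, 0, 0], [0, 0, 0], [0, 0, 0], [0, 0, 0], [0, 0, 0], [0, 0, 0], [0, 0, 0], [0, 0, 0]]' --turn '[[0, 0, 0], [0, 0, 0], [0, 0, 0], [0, 0, 0], [0, 0, 0], [0, 0, 0], [0, 0, 0], [0, 0, 0]]' --gripper '[1, 1, 1, 1, 1, 1, 1, 1]'

```text
time: 14.55
tool_pos: [0.4389, -0.3237, 0.0082]
tool_rot: [-3.142, 0.0, 0.629]
contact_force: [-0.4, 0.2, 0.7]
opening: 0.0396
```

>>> carry_out --translation '[[0, 0, -0.02], [0, 0, -0.04], [0, 0, -0.04], [0, 0, -0.03], [0, 0, 0], [0, 0, 0]]' --turn '[[0, 0, 0], [0, 0, 0], [0, 0, 0], [0, 0, 0], [0, 0, 0], [0, 0, 0]]' --gripper '[1, 1, 1, 1, 1, 1]'

```text
time: 15.15
tool_pos: [0.4388, -0.3237, 0.1383]
tool_rot: [3.141, -0.0, 0.629]
contact_force: [-1.7, 0.6, -0.6]
opening: 0.0399
```

```bash
python3 - <<'E'
from h import *
plan(.603,-.3285,.12)
E
```

```text
tool shift [0.1299 0.1005 0.0183] turn z None yaw now 0.629 pos [ 0.4388 -0.3237  0.1383]
```

>>> carry_out --translation '[[0.026, 0.0201, 0], [0.026, 0.0201, 0], [0.026, 0.0201, 0], [0.026, 0.0201, 0], [0.026, 0.0201, 0], [0, 0, 0.02], [0, 0, 0], [0, 0, 0], [0, 0, 0]]' --turn '[[0, 0, 0], [0, 0, 0], [0, 0, 0], [0, 0, 0], [0, 0, 0], [0, 0, 0], [0, 0, 0], [0, 0, 0], [0, 0, 0]]' --gripper '[1, 1, 1, 1, 1, 1, 1, 1, 1]'

```text
time: 16.05
tool_pos: [0.6026, -0.3287, 0.1183]
tool_rot: [-3.141, 0.0, 0.628]
contact_force: [0.2, -0.4, -0.0]
opening: 0.0396
```

```bash
python3 - <<'E'
from h import *
plan(.603,-.3285,.08)
E
```

```text
tool shift [0.0004 0.0001 0.0383] turn z None yaw now 0.628 pos [ 0.6026 -0.3287  0.1183]
```

>>> carry_out --translation '[[0, 0, 0.015], [0, 0, 0.015], [0, 0, 0.013], [0, 0, 0]]' --turn '[[0, 0, 0], [0, 0, 0], [0, 0, 0], [0, 0, 0]]' --gripper '[1, 1, 1, 1]'

```text
time: 16.45
tool_pos: [0.6017, -0.3278, 0.0727]
tool_rot: [-3.137, 0.002, 0.629]
contact_force: [-0.3, 0.4, -0.4]
opening: 0.0395
```

>>> carry_out --translation '[[0, 0, 0.012], [0, 0, 0.012], [0, 0, 0]]' --turn '[[0, 0, 0], [0, 0, 0], [0, 0, 0]]' --gripper '[1, 1, 1]'

```text
time: 16.75
tool_pos: [0.6021, -0.3277, 0.0489]
tool_rot: [-3.138, 0.001, 0.629]
contact_force: [-0.1, 0.5, -0.9]
opening: 0.0395
```

No contact on the way down. I'll seat it, release and retreat, then go to carrier3.

>>> carry_out --translation '[[0, 0, 0.005], [0, 0, 0.0045], [0, 0, 0], [0, 0, 0], [0, 0, 0], [0, 0, 0], [0, 0, 0], [0, 0, 0], [0, 0, 0]]' --turn '[[0, 0, 0], [0, 0, 0], [0, 0, 0], [0, 0, 0], [0, 0, 0], [0, 0, 0], [0, 0, 0], [0, 0, 0], [0, 0, 0]]' --gripper '[1, 1, 1, -1, -1, -1, -1, -1, -1]'

```text
time: 17.65
tool_pos: [0.6032, -0.3285, 0.0418]
tool_rot: [3.141, 0.0, 0.629]
contact_force: [0.5, -0.9, -0.9]
opening: 0.0831
```

>>> carry_out --translation '[[0, 0, -0.03], [0, 0, -0.04], [0, 0, -0.04], [0, 0, 0]]' --turn '[[0, 0, 0], [0, 0, 0], [0, 0, 0], [0, 0, 0]]' --gripper '[-1, -1, -1, -1]'

```text
time: 18.05
tool_pos: [0.6059, -0.3303, 0.159]
tool_rot: [3.13, -0.004, 0.629]
contact_force: [0.6, 0.6, 0.4]
opening: 0.0919
```

```bash
python3 - <<'E'
from h import *
plan(.461,-.0825,.14,-.635+2*np.pi/3-np.pi/2)
E
```

```text
tool shift [ 0.0287 -0.2856  0.019 ] turn z 0.741 yaw now 0.629 pos [ 0.6059 -0.3303  0.159 ]
```

>>> carry_out --translation '[[0.0041, -0.0408, 0.0], [0.0041, -0.0408, 0.0], [0.0041, -0.0408, 0.0], [0.0041, -0.0408, 0.0], [0.0041, -0.0408, 0.0], [0.0041, -0.0408, 0.0], [0.0041, -0.0408, 0.0]]' --turn '[[0, 0, 0], [0, 0, 0], [0, 0, 0], [0, 0, 0], [0, 0, 0], [0, 0, 0], [0, 0, 0]]' --gripper '[-1, -1, -1, -1, -1, -1, -1]'

```text
time: 18.75
tool_pos: [0.4571, -0.0793, 0.1514]
tool_rot: [-3.141, 0.0, 0.629]
contact_force: [0.1, 0.4, 0.2]
opening: 0.0922
```

>>> carry_out --translation '[[0, 0, 0], [0, 0, 0], [0, 0, 0], [0, 0, 0], [0, 0, 0], [0, 0, 0], [0, 0, 0], [0, 0, 0]]' --turn '[[0, 0, 0.124], [0, 0, 0.124], [0, 0, 0.124], [0, 0, 0.124], [0, 0, 0.124], [0, 0, 0.124], [0, 0, 0], [0, 0, 0]]' --gripper '[-1, -1, -1, -1, -1, -1, -1, -1]'

```text
time: 19.55
tool_pos: [0.4582, -0.0806, 0.1515]
tool_rot: [3.142, 0.0, -0.112]
contact_force: [-0.5, -0.1, 0.0]
opening: 0.092
```

```bash
python3 - <<'E'
from h import *
plan(.461,-.0825,.0085,-.635+2*np.pi/3-np.pi/2)
t=read_camera("top"); s=read_camera("side")
a=t["img"][120:220,340:460,::-1]; b=s["img"][110:210,190:310,::-1]
cv2.imwrite("pics/e.png",cv2.resize(np.hstack([a,b]),None,fx=3.3,fy=3.3,interpolation=cv2.INTER_CUBIC))
E
```

```text
tool shift [0.003  0.0016 0.143 ] turn z -0.0 yaw now -0.112 pos [ 0.4582 -0.0806  0.1515]
```

View pics/e.png

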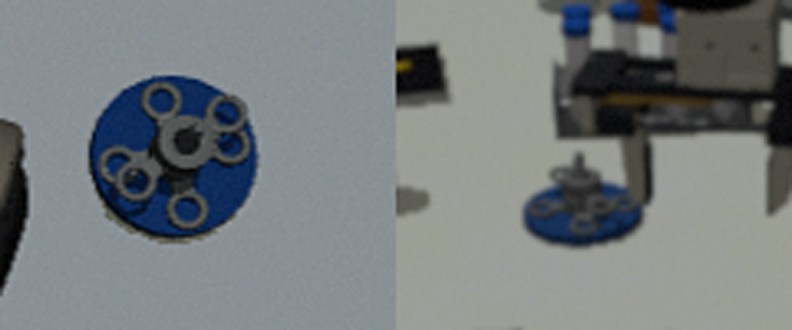

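Carrier2 is on top of carrier4, flat and on the spindle. Now I'll grip carrier3.

>>> carry_out --translation '[[0.003, 0.0015, 0.04], [0, 0, 0.04], [0, 0, 0.035], [0, 0, 0.02], [0, 0, 0.0085], [0, 0, 0], [0, 0, 0]]' --turn '[[0, 0, 0], [0, 0, 0], [0, 0, 0], [0, 0, 0], [0, 0, 0], [0, 0, 0], [0, 0, 0]]' --gripper '[-1, -1, -1, -1, -1, -1, -1]'

```text
time: 20.35
tool_pos: [0.4618, -0.0827, 0.009]
tool_rot: [3.141, -0.002, -0.114]
contact_force: [0.2, 0.3, 0.6]
opening: 0.0917
```

>>> carry_out --translation '[[0, 0, 0], [0, 0, 0], [0, 0, 0], [0, 0, 0], [0, 0, 0], [0, 0, 0], [0, 0, 0], [0, 0, 0]]' --turn '[[0, 0, 0], [0, 0, 0], [0, 0, 0], [0, 0, 0], [0, 0, 0], [0, 0, 0], [0, 0, 0], [0, 0, 0]]' --gripper '[1, 1, 1, 1, 1, 1, 1, 1]'

```text
time: 21.15
tool_pos: [0.4611, -0.0825, 0.0082]
tool_rot: [3.141, -0.0, -0.115]
contact_force: [-0.3, 0.6, 0.5]
opening: 0.0392
```

>>> carry_out --translation '[[0, 0, -0.02], [0, 0, -0.04], [0, 0, -0.04], [0, 0, -0.03], [0, 0, 0], [0, 0, 0]]' --turn '[[0, 0, 0], [0, 0, 0], [0, 0, 0], [0, 0, 0], [0, 0, 0], [0, 0, 0]]' --gripper '[1, 1, 1, 1, 1, 1]'

```text
time: 21.75
tool_pos: [0.4611, -0.0824, 0.1383]
tool_rot: [3.141, -0.001, -0.115]
contact_force: [0.5, 0.5, -0.4]
opening: 0.0398
```

```bash
python3 - <<'E'
from h import *
plan(.603,-.3285,.12)
E
```

```text
tool shift [0.1692 0.2281 0.0183] turn z None yaw now -0.115 pos [ 0.4611 -0.0824  0.1383]
```

>>> carry_out --translation '[[0.0242, 0.0326, 0], [0.0242, 0.0326, 0], [0.0242, 0.0326, 0], [0.0242, 0.0326, 0], [0.0242, 0.0326, 0], [0.0242, 0.0326, 0], [0.0242, 0.0326, 0], [0, 0, 0], [0, 0, 0], [0, 0, 0]]' --turn '[[0, 0, 0], [0, 0, 0], [0, 0, 0], [0, 0, 0], [0, 0, 0], [0, 0, 0], [0, 0, 0], [0, 0, 0], [0, 0, 0], [0, 0, 0]]' --gripper '[1, 1, 1, 1, 1, 1, 1, 1, 1, 1]'

```text
time: 22.75
tool_pos: [0.6023, -0.3273, 0.1365]
tool_rot: [-3.14, 0.003, -0.115]
contact_force: [0.4, -0.2, -0.3]
opening: 0.0393
```

```bash
python3 - <<'E'
from h import *
plan(.603,-.3285,.085)
E
```

```text
tool shift [0.0008 0.0012 0.0515] turn z None yaw now -0.115 pos [ 0.6023 -0.3273  0.1365]
```

>>> carry_out --translation '[[0.0005, 0.001, 0.02], [0, 0, 0.02], [0, 0, 0.012], [0, 0, 0.012], [0, 0, 0]]' --turn '[[0, 0, 0], [0, 0, 0], [0, 0, 0], [0, 0, 0], [0, 0, 0]]' --gripper '[1, 1, 1, 1, 1]'

```text
time: 23.25
tool_pos: [0.6028, -0.3286, 0.0726]
tool_rot: [-3.14, 0.003, -0.114]
contact_force: [-0.4, 0.7, -0.6]
opening: 0.0395
```

>>> carry_out --translation '[[0, 0, 0.008], [0, 0, 0.005], [0, 0, 0], [0, 0, 0]]' --turn '[[0, 0, 0], [0, 0, 0], [0, 0, 0], [0, 0, 0]]' --gripper '[1, 1, 1, 1]'

```text
time: 23.65
tool_pos: [0.6037, -0.3298, 0.0614]
tool_rot: [3.141, -0.0, -0.115]
contact_force: [0.5, 0.8, -1.2]
opening: 0.0396
```

>>> carry_out --translation '[[0, 0, 0.0035], [0, 0, 0], [0, 0, 0], [0, 0, 0], [0, 0, 0], [0, 0, 0], [0, 0, 0], [0, 0, 0], [0, 0, 0]]' --turn '[[0, 0, 0], [0, 0, 0], [0, 0, 0], [0, 0, 0], [0, 0, 0], [0, 0, 0], [0, 0, 0], [0, 0, 0], [0, 0, 0]]' --gripper '[1, 1, 1, -1, -1, -1, -1, -1, -1]'

```text
time: 24.55
tool_pos: [0.6036, -0.3297, 0.0577]
tool_rot: [3.141, -0.0, -0.115]
contact_force: [0.5, 0.5, -0.4]
opening: 0.0833
```

>>> carry_out --translation '[[0, 0, 0], [0, 0, -0.03], [0, 0, -0.04], [0, 0, -0.03], [0, 0, 0]]' --turn '[[0, 0, 0], [0, 0, 0], [0, 0, 0], [0, 0, 0], [0, 0, 0]]' --gripper '[-1, -1, -1, -1, -1]'

```text
time: 25.05
tool_pos: [0.6058, -0.3311, 0.1636]
tool_rot: [3.137, -0.009, -0.115]
contact_force: [0.9, -1.1, 1.0]
opening: 0.0918
```

```bash
python3 - <<'E'
from h import *
plan(.5872,.3035,.15,0.47)
E
```

```text
tool shift [-0.0912 -0.6283  0.0136] turn z -0.585 yaw now -0.115 pos [ 0.6058 -0.3311  0.1636]
```

>>> carry_out --translation '[[-0.007, -0.0483, 0.001], [-0.007, -0.0483, 0.001], [-0.007, -0.0483, 0.001], [-0.007, -0.0483, 0.001], [-0.007, -0.0483, 0.001], [-0.007, -0.0483, 0.001], [-0.007, -0.0483, 0.001], [-0.007, -0.0483, 0.001], [-0.007, -0.0483, 0.001], [-0.007, -0.0483, 0.001]]' --turn '[[0, 0, 0], [0, 0, 0], [0, 0, 0], [0, 0, 0], [0, 0, 0], [0, 0, 0], [0, 0, 0], [0, 0, 0], [0, 0, 0], [0, 0, 0]]' --gripper '[-1, -1, -1, -1, -1, -1, -1, -1, -1, -1]'

```text
time: 26.05
tool_pos: [0.5888, 0.1601, 0.1471]
tool_rot: [3.141, 0.001, -0.115]
contact_force: [1.1, 0.2, -0.4]
opening: 0.0916
```

>>> carry_out --translation '[[-0.007, -0.0483, 0.001], [-0.007, -0.0483, 0.001], [-0.007, -0.0483, 0.001], [0, 0, 0], [0, 0, 0], [0, 0, 0]]' --turn '[[0, 0, 0], [0, 0, 0], [0, 0, 0], [0, 0, 0], [0, 0, 0], [0, 0, 0]]' --gripper '[-1, -1, -1, -1, -1, -1]'

```text
time: 26.65
tool_pos: [0.5852, 0.3034, 0.1441]
tool_rot: [3.141, 0.001, -0.116]
contact_force: [-0.0, -0.4, 0.4]
opening: 0.0916
```

```bash
python3 - <<'E'
from h import *
plan(.5872,.3035,.0085)
t=read_camera("top"); s=read_camera("side")
a=t["img"][120:220,340:460,::-1]; b=s["img"][110:210,190:310,::-1]
cv2.imwrite("pics/f.png",cv2.resize(np.hstack([a,b]),None,fx=3.3,fy=3.3,interpolation=cv2.INTER_CUBIC))
E
```

```text
tool shift [ 0.002  -0.0003  0.1356] turn z None yaw now -0.116 pos [0.5852 0.3034 0.1441]
```

View pics/f.png

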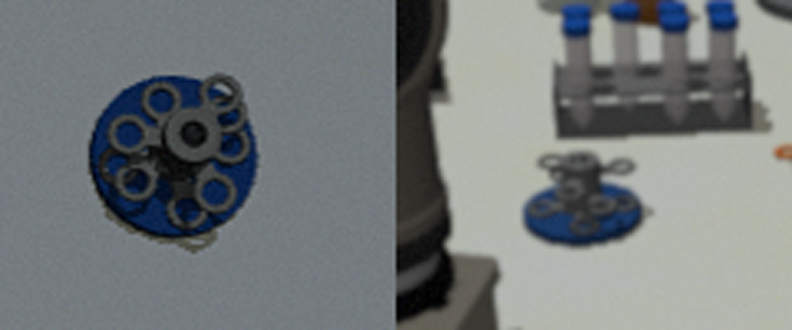

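All three carriers are stacked flat. Now the cap.

>>> carry_out --translation '[[0.002, 0, 0.04], [0, 0, 0.04], [0, 0, 0.03], [0, 0, 0.018], [0, 0, 0.0075], [0, 0, 0], [0, 0, 0]]' --turn '[[0, 0, 0], [0, 0, 0], [0, 0, 0], [0, 0, 0], [0, 0, 0], [0, 0, 0], [0, 0, 0]]' --gripper '[-1, -1, -1, -1, -1, -1, -1]'

```text
time: 27.45
tool_pos: [0.5883, 0.3041, 0.0105]
tool_rot: [-3.141, -0.002, -0.116]
contact_force: [0.1, 0.3, 0.1]
opening: 0.0918
```

>>> carry_out --translation '[[0, 0, 0], [0, 0, 0], [0, 0, 0], [0, 0, 0], [0, 0, 0], [0, 0, 0], [0, 0, 0], [0, 0, 0]]' --turn '[[0, 0, 0], [0, 0, 0], [0, 0, 0], [0, 0, 0], [0, 0, 0], [0, 0, 0], [0, 0, 0], [0, 0, 0]]' --gripper '[1, 1, 1, 1, 1, 1, 1, 1]'

```text
time: 28.25
tool_pos: [0.5873, 0.3043, 0.0092]
tool_rot: [3.142, -0.0, -0.115]
contact_force: [0.4, -0.5, 0.3]
opening: 0.0392
```

>>> carry_out --translation '[[0, 0, -0.02], [0, 0, -0.04], [0, 0, -0.04], [0, 0, -0.04], [0, 0, 0], [0, 0, 0]]' --turn '[[0, 0, 0], [0, 0, 0], [0, 0, 0], [0, 0, 0], [0, 0, 0], [0, 0, 0]]' --gripper '[1, 1, 1, 1, 1, 1]'

```text
time: 28.85
tool_pos: [0.5875, 0.3044, 0.1501]
tool_rot: [-3.141, -0.002, -0.115]
contact_force: [-0.8, -0.2, -0.8]
opening: 0.0395
```

```bash
python3 - <<'E'
from h import *
plan(.603,-.3285,.145)
E
```

```text
tool shift [0.088  0.627  0.0051] turn z None yaw now -0.115 pos [0.5875 0.3044 0.1501]
```

>>> carry_out --translation '[[0.0063, 0.0448, 0], [0.0063, 0.0448, 0], [0.0063, 0.0448, 0], [0.0063, 0.0448, 0], [0.0063, 0.0448, 0], [0.0063, 0.0448, 0], [0.0063, 0.0448, 0], [0.0063, 0.0448, 0], [0.0063, 0.0448, 0], [0.0063, 0.0448, 0]]' --turn '[[0, 0, 0], [0, 0, 0], [0, 0, 0], [0, 0, 0], [0, 0, 0], [0, 0, 0], [0, 0, 0], [0, 0, 0], [0, 0, 0], [0, 0, 0]]' --gripper '[1, 1, 1, 1, 1, 1, 1, 1, 1, 1]'

```text
time: 29.85
tool_pos: [0.5972, -0.1494, 0.1471]
tool_rot: [-3.141, 0.004, -0.115]
contact_force: [0.4, 0.1, -0.5]
opening: 0.0392
```

>>> carry_out --translation '[[0.0063, 0.0448, 0], [0.0063, 0.0448, 0], [0.0063, 0.0448, 0], [0.0063, 0.0448, 0], [0, 0, 0], [0, 0, 0], [0, 0, 0], [0, 0, 0]]' --turn '[[0, 0, 0], [0, 0, 0], [0, 0, 0], [0, 0, 0], [0, 0, 0], [0, 0, 0], [0, 0, 0], [0, 0, 0]]' --gripper '[1, 1, 1, 1, 1, 1, 1, 1]'

```text
time: 30.65
tool_pos: [0.603, -0.3272, 0.1487]
tool_rot: [-3.141, 0.001, -0.113]
contact_force: [-0.6, -0.6, -0.5]
opening: 0.0392
```

```bash
python3 - <<'E'
from h import *
plan(.603,-.329,.1)
E
```

```text
tool shift [0.0002 0.0018 0.0487] turn z None yaw now -0.113 pos [ 0.603  -0.3272  0.1487]
```

>>> carry_out --translation '[[0, 0.001, 0.025], [0, 0, 0.02], [0, 0, 0.012], [0, 0, 0.01], [0, 0, 0], [0, 0, 0]]' --turn '[[0, 0, 0], [0, 0, 0], [0, 0, 0], [0, 0, 0], [0, 0, 0], [0, 0, 0]]' --gripper '[1, 1, 1, 1, 1, 1]'

```text
time: 31.25
tool_pos: [0.6032, -0.3299, 0.0829]
tool_rot: [3.141, -0.001, -0.115]
contact_force: [-0.1, -0.1, 0.1]
opening: 0.0393
```

>>> carry_out --translation '[[0, 0, 0.004], [0, 0, 0.003], [0, 0, 0], [0, 0, 0]]' --turn '[[0, 0, 0], [0, 0, 0], [0, 0, 0], [0, 0, 0]]' --gripper '[1, 1, 1, 1]'

```text
time: 31.65
tool_pos: [0.6028, -0.3299, 0.0754]
tool_rot: [3.141, -0.0, -0.115]
contact_force: [0.8, 0.1, -0.7]
opening: 0.0396
```

```bash
python3 - <<'E'
from h import *
plan(.603,-.329,.0755); print(robot.observe()["contact_force"])
E
```

```text
tool shift [ 0.0001 -0.001  -0.0001] turn z None yaw now -0.115 pos [ 0.6028 -0.3299  0.0754]
[ 0.78958157  0.1292551  -0.68751466]
```

The cap is at its seat height with no load on it. I'll release, retreat and swing clear.

>>> carry_out --translation '[[0, -0.0005, 0], [0, 0, 0], [0, 0, 0], [0, 0, 0], [0, 0, 0], [0, 0, 0], [0, 0, 0], [0, 0, 0]]' --turn '[[0, 0, 0], [0, 0, 0], [0, 0, 0], [0, 0, 0], [0, 0, 0], [0, 0, 0], [0, 0, 0], [0, 0, 0]]' --gripper '[1, -1, -1, -1, -1, -1, -1, -1]'

```text
time: 32.45
tool_pos: [0.6028, -0.3294, 0.0752]
tool_rot: [3.142, -0.0, -0.115]
contact_force: [-0.3, -0.1, 0.3]
opening: 0.0897
```

>>> carry_out --translation '[[0, 0, -0.03], [0, 0, -0.04], [0, 0, -0.03], [-0.01, -0.045, 0], [-0.01, -0.045, 0], [-0.01, -0.045, 0], [-0.01, -0.045, 0], [-0.01, -0.045, 0], [-0.01, -0.045, 0], [0, 0, 0]]' --turn '[[0, 0, 0], [0, 0, 0], [0, 0, 0], [0, 0, 0], [0, 0, 0], [0, 0, 0], [0, 0, 0], [0, 0, 0], [0, 0, 0], [0, 0, 0]]' --gripper '[-1, -1, -1, -1, -1, -1, -1, -1, -1, -1]'

```text
time: 33.45
tool_pos: [0.5733, -0.0489, 0.1756]
tool_rot: [-3.14, 0.001, -0.11]
contact_force: [-0.1, -0.1, 0.4]
opening: 0.0917
```

```bash
python3 - <<'E'
from h import *
t=read_camera("top"); s=read_camera("side")
a=t["img"][120:220,340:460,::-1]; b=s["img"][110:210,190:310,::-1]
cv2.imwrite("pics/g.png",cv2.resize(np.hstack([a,b]),None,fx=3.3,fy=3.3,interpolation=cv2.INTER_CUBIC))
for p in(t,s):
    print("beaker",[(d["score"],toworld(p,d["pixel"],0).round(3)) for d in nets.tip_of(p,"beaker")[:1]])
    print("cap",[(d["score"],toworld(p,d["pixel"],.066).round(4)) for d in nets.tip_of(p,"cap")[:2]])
E
```

```text
beaker [(0.77, array([0.413, 0.309, 0.   ]))]
cap [(0.73, array([ 0.5916, -0.3245,  0.066 ]))]
beaker [(0.67, array([0.415, 0.316, 0.   ]))]
cap [(0.47, array([ 0.6019, -0.3055,  0.066 ]))]
```

View pics/g.png

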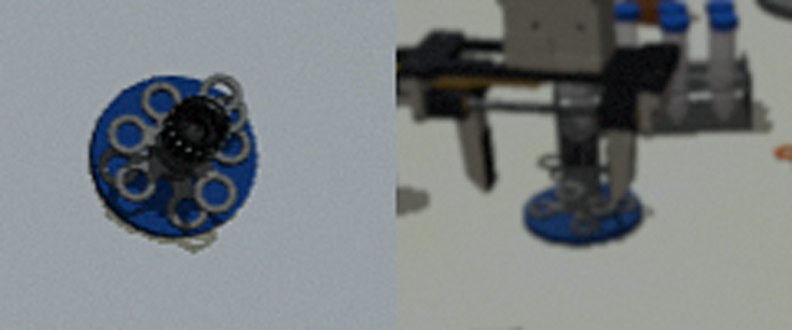

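The cap looks seated, but the side view is blocked and the net's cap position is ~1 cm off. I'll clear the view and check both.

>>> carry_out --translation '[[-0.01, -0.045, 0], [-0.01, -0.045, 0], [-0.01, -0.045, 0], [-0.01, -0.045, 0], [-0.01, -0.045, 0], [0, 0, 0]]' --turn '[[0, 0, 0], [0, 0, 0], [0, 0, 0], [0, 0, 0], [0, 0, 0], [0, 0, 0]]' --gripper '[-1, -1, -1, -1, -1, -1]'

```text
time: 34.35
tool_pos: [0.5498, 0.1789, 0.175]
tool_rot: [-3.14, 0.0, -0.111]
contact_force: [0.3, -1.3, 0.2]
opening: 0.0918
```

```bash
python3 - <<'E'
from h import *
t=read_camera("top"); s=read_camera("side"); out=[]
for p,q in((t,(340,120)),(s,(190,110))):
    im=cv2.resize(p["img"][q[1]:q[1]+100,q[0]:q[0]+120,::-1],None,fx=3.3,fy=3.3,interpolation=cv2.INTER_CUBIC)
    xy=(.6024,-.3291) if p is t else (.6024,-.3236)
    for z,r,c in((.066,.021,(0,255,0)),(.094,.0205,(0,255,255))):
        cv2.polylines(im,[((circ(p,*xy,z,r,100,np.array(q))/100.)*3.3).astype(np.int32)],True,c,1)
    out.append(im)
cv2.imwrite("pics/i.png",np.hstack(out))
E
```

```text
(no output)
```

View pics/i.png

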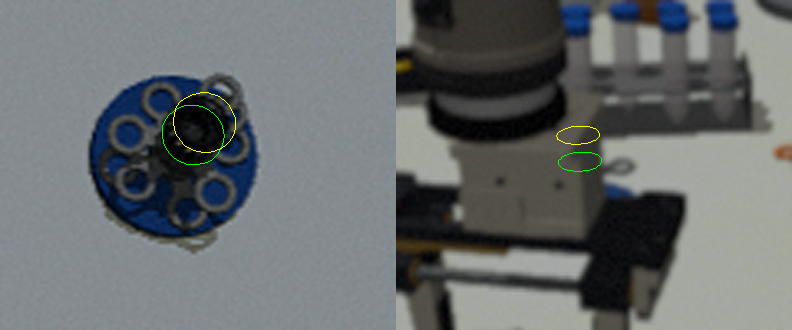

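>>> carry_out --translation '[[-0.025, 0.045, -0.01], [-0.025, 0.045, -0.01], [-0.025, 0.045, -0.01], [-0.025, 0.045, -0.01], [-0.025, 0.045, -0.01], [0, 0, 0], [0, 0, 0]]' --turn '[[0, 0, 0], [0, 0, 0], [0, 0, 0], [0, 0, 0], [0, 0, 0], [0, 0, 0], [0, 0, 0]]' --gripper '[-1, -1, -1, -1, -1, -1, -1]'

```text
time: 35.15
tool_pos: [0.4072, -0.0268, 0.2234]
tool_rot: [3.141, -0.002, -0.121]
contact_force: [0.2, 0.1, -0.4]
opening: 0.092
```

```bash
python3 - <<'E'
from h import *
t=read_camera("top"); s=read_camera("side"); out=[]
for p,q in((t,(340,120)),(s,(190,110))):
    im=cv2.resize(p["img"][q[1]:q[1]+100,q[0]:q[0]+120,::-1],None,fx=3.3,fy=3.3,interpolation=cv2.INTER_CUBIC)
    im=cv2.convertScaleAbs(im,alpha=1.6,beta=10)
    xy=(.6024,-.3291) if p is t else (.6024,-.3236)
    h=cv2.convexHull(np.vstack([circ(p,*xy,z,r,100,np.array(q)) for z,r in((.066,.021),(.094,.021))]))
    cv2.polylines(im,[(h/100.*3.3).astype(np.int32)],True,(0,255,0),1)
    out.append(im)
cv2.imwrite("pics/j.png",np.hstack(out))
E
```

```text
(no output)
```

View pics/j.png

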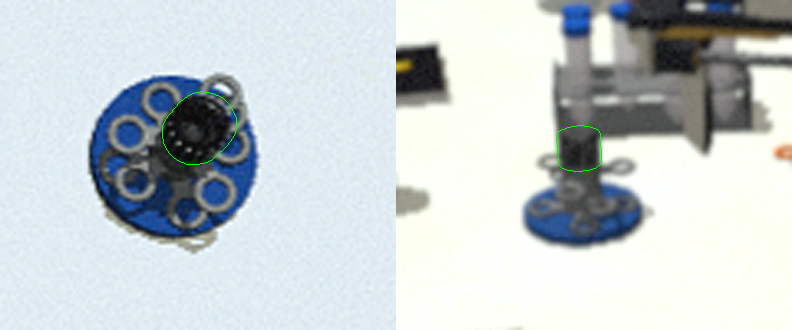

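In both views the cap fills the outline expected at 66–94 mm height on the axis, to within about 2 mm, and it is upright. Handing in.

```bash
python3 -c "
from cell import robot
print(robot.hand_in())"
```

```text
the job is handed in; nothing more can be done
None
```

The rotator stand is loaded and handed in at about 35 s of the 102 s limit: carrier4 at the bottom, then carrier2 (the grey one), carrier3 and the cap knob on top. That follows the strip from the stud: four arms, two arms, three arms. `hand_in()` gives no verdict.

**Last checks:**
- **Stack and cap:** Both cameras show all three carriers flat on one another and the cap upright. The cap matches the outline expected at 66–94 mm height on the spindle axis to within about 2 mm.
- **Robot:** The gripper was open and clear of everything, with no contact force.
- **Beaker:** It is still standing. Its measured position changed by less than 8 mm in the top view and 5 mm in the side view, about the scatter of the readings. The arm never went near it.

**What disagreed:**
- **Camera offset:** The cameras differed by about 6 mm in y. I went by the top camera, because the robot's own position over the spindle agreed with it to about 1 mm.
- **Cap position from the network:** At the end the network placed the cap about 1 cm off the axis in the top view and about 2 cm off in the side view. I went by the outline check instead.
- **Carrier4 going on:** It pressed sideways on the spindle with about 4 N, and a 2 mm shift cleared it.

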